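Bring the diya round to the front of the rotating organizer

TASK

On the nightstand stands a round rotating organizer. Push its tray round by the rim, either way, until the diya (the little clay lamp with a pointed spout) is at the front, its middle in line with the fixed wooden tongue that sticks out from under the tray; the diya's spout may point anywhere. Only push the tray: do not touch, lift, slide or upset the things standing on it, leave everything around it where it is, and finish with the tray at rest and the hand clear.

Things in the scene. Friction and masses are not known exactly. Their poses are not given: they have to be found in the camera images.
- foot: fixed wooden foot of the organizer, a disc 190 mm across and 20 mm high under the tray. Origin: on the table at the turning axis; z up. A flat pale tongue, 26 mm wide and 14 mm high, sticks out along its -x axis to 200 mm from the axis (55 mm past the tray edge): this is the front, roughly on the robot's side
- tray: round pale wooden tray, 290 mm across; turns nearly two turns either way and stays where it is left (1.5 N at the rim moves it). Origin: on the axis at its underside, 22 mm above the table; top face 34 mm above the table; axes turn with it. Six upright wooden stubs to push, 14 mm across, tops 69 mm above the table, stand on its rim 132 mm from the axis at 0, 60, 120, 180, 240, 300 degrees from its x axis
- diya: clay oil lamp, the thing to bring to the front: round open bowl 50 mm across and 24 mm high with a pointed spout on one side, reaching 41 mm from the bowl's centre along its -x axis. Loose on the tray, its centre 55 mm from the turning axis. Origin: centre of the bowl's underside
- bowl: plain round clay bowl with no spout, 50 mm across and 24 mm high, loose on the tray 55 mm from the axis; leave it standing. Origin: centre of its underside
- tin: round closed aluminium tin, 52 mm across and 30 mm high, loose on the tray 55 mm from the axis; leave it standing. Origin: centre of its underside
- bottle: small blue bottle with a white twist cap, 40 mm across and 64 mm high, the tallest thing on the tray (top 98 mm above the table), loose, 55 mm from the axis; leave it standing. Origin: centre of its underside. The diya, bowl, tin and bottle stand a quarter turn apart, in any order
- matchbox: cardboard matchbox 54 x 36 x 16 mm lying beside the tray, leave alone. Origin: centre of its underside
- case: black spectacle case 155 x 60 x 40 mm lying beside the tray, long side along its x, leave alone. Origin: centre of its underside
- mug: white mug 80 mm across and 90 mm high, well to the robot's left, leave alone. Origin: centre of its underside
- clock: white alarm clock 50 x 100 x 85 mm to the robot's right, leave alone. Origin: centre of its underside
Mind the look-alikes: they are no part of the job. Leave any green look-alike of the tin alone. What is shaped like the bowl but purple is not meant.

How it is judged (in metres and radians):
At the end, for the whole second after the job is handed in: The diya's centre is on the front side of the axis and within 10 mm of the tongue's centre line; the tray is at rest; diya, bowl, tin and bottle stand upright on the tray, 43 to 67 mm from the axis; matchbox, case, mug and clock are within 15 mm of where they were (y of diya in the frame of foot between -0.01 and 0.01 m and x of diya in the frame of foot below -0.03 m and linear speed of each of diya, bowl, tin, bottle below 0.01 m/s and angular speed of tray below 0.03 rad/s and angle between each of diya, bowl, tin, bottle's own z axis and vertical below 0.15 rad and horizontal distance between diya and tray between 0.043 and 0.067 m and z of diya in the frame of tray between 0.008 and 0.017 m and horizontal distance between bowl and tray between 0.043 and 0.067 m and z of bowl in the frame of tray between 0.008 and 0.017 m and horizontal distance between tin and tray between 0.043 and 0.067 m and z of tin in the frame of tray between 0.008 and 0.017 m and horizontal distance between bottle and tray between 0.043 and 0.067 m and z of bottle in the frame of tray between 0.008 and 0.017 m and distance of each of matchbox, case, mug, clock from where it was at the start of the episode below 0.015 m); the robot touches nothing.
It fails at once if the robot touches (over 1 N) the diya, bowl, tin or bottle (contact force between any of the fingers, the arm and diya above 1 N or contact force between any of the fingers, the arm and bowl above 1 N or contact force between any of the fingers, the arm and tin above 1 N or contact force between any of the fingers, the arm and bottle above 1 N).
It fails at once if a thing on the tray is lifted, tipped or shifted off its place (not (angle between diya's own z axis and vertical below 0.15 rad) or not (horizontal distance between diya and tray above 0.043 m) or not (horizontal distance between diya and tray below 0.067 m) or not (z of diya in the frame of tray above 0.008 m) or not (z of diya in the frame of tray below 0.017 m) or not (angle between bowl's own z axis and vertical below 0.15 rad) or not (horizontal distance between bowl and tray above 0.043 m) or not (horizontal distance between bowl and tray below 0.067 m) or not (z of bowl in the frame of tray above 0.008 m) or not (z of bowl in the frame of tray below 0.017 m) or not (angle between tin's own z axis and vertical below 0.15 rad) or not (horizontal distance between tin and tray above 0.043 m) or not (horizontal distance between tin and tray below 0.067 m) or not (z of tin in the frame of tray above 0.008 m) or not (z of tin in the frame of tray below 0.017 m) or not (angle between bottle's own z axis and vertical below 0.15 rad) or not (horizontal distance between bottle and tray above 0.043 m) or not (horizontal distance between bottle and tray below 0.067 m) or not (z of bottle in the frame of tray above 0.008 m) or not (z of bottle in the frame of tray below 0.017 m)).
It fails at once if the matchbox, case, mug or clock is moved by more than 15 mm (not (distance of matchbox from where it was at the start of the episode below 0.015 m) or not (distance of case from where it was at the start of the episode below 0.015 m) or not (distance of mug from where it was at the start of the episode below 0.015 m) or not (distance of clock from where it was at the start of the episode below 0.015 m)).
It also fails if it takes over 48 s, if anything falls off the work surface, if the arm or the gripper's body presses on something with over 40 N, if the wrist force passes 120 N, or if a joint passes its speed limit or range.

ROBOT

A 6-joint arm with a two-finger parallel gripper is mounted at the origin on the work surface. World frame = base frame: x ahead of the robot, y to its left, z up, the work surface at z = 0. Lengths are in mm, angles in rad, forces in N, time in s.
With the tool pointing down it reaches from about 300 to 775 mm from the base axis. Payload 14.6 kg.
Tool frame: the origin (TCP) lies between the finger pads; the fingertips stand 19 mm ahead of it and the grasp point (between the pads) is the TCP (manip.tcp_to_tips is the distance from the TCP to the fingertips, in mm); x points along the fingers, z is the direction in which the jaws open and shut, and the axes are right-handed (so a half turn about x gives the same grasp; the last joint's range is limited). The gripper opens to 94 mm and grips with 3 to 60 N. Pads are 16 mm wide; open, the fingers measure 119 mm over their backs; the gripper's body (75 mm by 177 mm) begins 78 mm behind the grasp point.
Start: joints at [-1.341, 0.3, 1.521, -0, 1.321, -0.067], TCP at [160.847, -525.945, 224.446] pointing down, gripper open.
Joint ranges: [-3.03, 3.03], [-0.79, 2.21], [0.23, 2.52], [-1.04, 4.18], [0, 3.07], [-2.55, 2.55]. Speed limits (rad/s): [2.22, 2.22, 2.57, 3.14, 3.14, 3.14].

INTERFACE

Orientations are given as [roll, pitch, yaw] about the fixed x, y, z axes, in that order (R = Rz(yaw) Ry(pitch) Rx(roll)).
In Python, from cell import manip gives the robot as it stands.
- The arm moves only by the tool jog_arm, never from a script. Its argument "moves" is a list that holds one entry, the list of rows, each a list of 6 numbers: the shift along the world's x, y, z in mm, then the turn, a rotation vector about the world's x, y, z in degrees. In form: [[[dx, dy, dz, wx, wy, wz], ...]]. A call has 1 to 5 rows; each row shifts and turns the pose as measured when the row begins; what a row does not reach is not made up. A row lasts 1/10 s, in which the tool goes at most 50 mm and 8.59 degrees, less where a joint would pass 70% of its speed; a pose out of reach is approached as far as the arm can. A call is refused whole if a number of a shift passes 50 or a number of a turn 8.59, either way. A call with a gripper value outside its range is refused whole. "gripper" is the opening, from -1 (shut) to 1 (fully open), set as the call begins (left out, the last holds). The fingers move at their own pace and stop on an object; "squeeze" is the grip in N (left out, the last holds). Time passes only in rows, so rows that do not move let the fingers close. It gives the time, the measured TCP pose, the force and the opening at its end, in the units of the state.
- manip.read_state(): the state, without advancing time (a new reading comes with each control period).
- manip.camera(name): name is "scene" or "top" or "wrist"; returns (picture, depth): 480x640x3 uint8, blue, green, red; 480x640 float32, mm along the optical axis (not along the pixel's ray), 0 where there is no reading.
- manip.camera_params(name): a dict with "fx", "fy", "cx", "cy" (pixels), "dist" ([k1, k2, p1, p2, k3] as OpenCV has them; the pictures are not rectified), "rvec" (rotation vector, rad) and "tvec" (3), from world to camera coordinates, as OpenCV has them. Camera axes: x right, y down, z forward; pixel columns grow to the right and rows downward; lengths in mm; the calibration is good to about 2 mm. A picture is of the moment at which its call begins: read the wrist's pose just before it. camera_params takes no time and is no camera call; for the wrist camera it gives the pose at the moment of the call.
- manip.sign_off(): hands the job in, once; it reports no verdict.
The state is a dict: "clock": time; "joints": joint angles; "qd": joint speeds; "effort": joint torques, N m; "eef_pos": TCP position; "eef_rot": TCP orientation; "wrist_force": force on the tool from outside, world axes, zero at the start; "moment": the same for the moment, N m; "finger_gap": finger opening in mm.
Only numpy, scipy, OpenCV 4.12 (cv2) and the standard library are available. Lean on these libraries where they do the work, as an engineer would, in place of code of your own. Each camera call takes 0.05 s, during which the arm holds its last target. There are 200 camera calls.

## Working session

There is one attempt and no reset: what is moved stays moved. The work goes in short steps, Python scripts to look and compute and a tool call to move; the robot and the scene stay as the last step left them, time stands still between calls to the robot, and variables do not carry over. Pictures are saved under pics/ and viewed, about 8 in all and at most 12, crops included, and the job is handed in when it is done.

Besides the shell and the picture viewer there is one more tool, called after "Call:" in YAML: its name, and indented under it one key for each argument. jog_arm: Moves the arm, as the interface text tells. Its arguments: {"type":"object","properties":{"moves":{"type":"array","items":{"type":"array","items":{"type":"array","items":{"type":"number"}}}},"gripper":{"type":"number"},"squeeze":{"type":"number"}},"required":["moves"]}

```bash
mkdir -p pics; ls
python3 - <<'E'
from cell import manip
import cv2,numpy as np
print(manip.read_state())
for n in("scene","top"):
    p,d=manip.camera(n);cv2.imwrite(f"pics/{n}0.png",p);np.save(f"pics/{n}0.npy",d);print(n,manip.camera_params(n))
E
```

```text
pics
{'clock': 0.0, 'joints': array([-1.34060840e+00,  3.00479876e-01,  1.52163898e+00,  4.14263602e-06,
        1.32070686e+00, -6.66090561e-02]), 'qd': array([-0.00025537,  0.00056686,  0.00088965, -0.00033841, -0.00042959,
        0.00112283]), 'effort': array([-7.77921869e-04, -5.31808770e+01, -3.52731442e+01,  7.08282413e-02,
        2.46154441e-02, -1.17549002e-04]), 'eef_pos': array([ 160.78486272, -525.69536443,  223.85701708]), 'eef_rot': array([3.07172951, 1.56956326, 1.79772914]), 'wrist_force': array([-0.30888183,  0.21008976,  0.02364209]), 'moment': array([0.01423291, 0.01164444, 0.03226724]), 'finger_gap': 94.05759382708929}
scene {'fx': 581.8983086769406, 'fy': 581.8983086769406, 'cx': 308.0286693844321, 'cy': 242.92366314488766, 'dist': array([-0.18304772,  0.        ,  0.        ,  0.        ,  0.        ]), 'rvec': array([ 1.29654182,  2.04665989, -1.06190771]), 'tvec': array([ 270.52139894, -246.62015641, 1720.31154576])}
top {'fx': 451.09198922265875, 'fy': 451.09198922265875, 'cx': 315.6454661604922, 'cy': 234.86710282257167, 'dist': array([-0.06609044,  0.        ,  0.        ,  0.        ,  0.        ]), 'rvec': array([ 2.04737045, -2.14919447,  0.24598121]), 'tvec': array([  12.84838221,  583.83598194, 1040.20235159])}
```

View pics/top0.png

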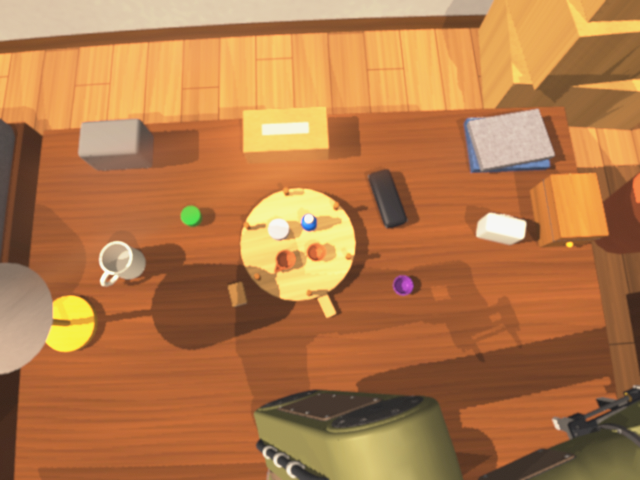

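View pics/scene0.png

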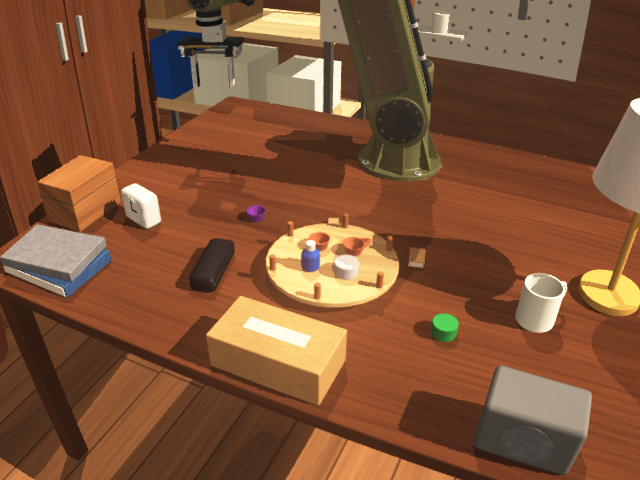

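Top view: tray centre is about (298,245), tongue about (327,306), bottle (309,222), tin (279,229) and two clay pieces at (286,260) and (316,252). Scene view shows a spout on the +y one (354,246), so the diya is probably the one at top (286,260). I'll measure it next.

```bash
cat > h.py <<'E'
import cv2,numpy as np
from cell import manip
def cam(n):
    c=manip.camera_params(n);K=np.array([[c['fx'],0,c['cx']],[0,c['fy'],c['cy']],[0,0,1.]])
    return K,c['dist'],cv2.Rodrigues(c['rvec'])[0],np.array(c['tvec'],float),np.array(c['rvec'])
def toplane(n,uv,z,c=None):
    K,D,R,t,_=c or cam(n)
    q=cv2.undistortPoints(np.array(uv,float).reshape(-1,1,2),K,D).reshape(-1,2)
    r=np.c_[q,np.ones(len(q))]@R; o=-R.T@t
    return o+r*((z-o[2])/r[:,2])[:,None]
def proj(n,P,c=None):
    K,D,R,t,rv=c or cam(n)
    return cv2.projectPoints(np.array(P,float).reshape(-1,3),rv,t,K,D)[0].reshape(-1,2)
def warp(n,img,x0,x1,y0,y1,z,s,c=None):
    # rectified view: up=+x, left=+y
    h,w=int((x1-x0)*s),int((y1-y0)*s)
    vv,uu=np.mgrid[:h,:w]
    P=np.stack([x1-vv/s,y1-uu/s,np.full((h,w),z)],-1)
    m=proj(n,P,c).reshape(h,w,2).astype(np.float32)
    return cv2.remap(img,m,None,cv2.INTER_CUBIC)
E
python3 - <<'E'
from h import *
p=cv2.imread("pics/top0.png")
hsv=cv2.cvtColor(p,cv2.COLOR_BGR2HSV)
roi=np.zeros(p.shape[:2],np.uint8);roi[180:310,230:365]=1
m=((hsv[...,2]>140)&(hsv[...,0]>14)&(hsv[...,0]<32)&(roi>0)).astype(np.uint8)
m2=cv2.morphologyEx(m,cv2.MORPH_OPEN,np.ones((5,5)))
cs=sorted(cv2.findContours(m2,0,2)[0],key=cv2.contourArea)
for z in(34,):
    hull=cv2.convexHull(cs[-1])
    P=toplane("top",hull.reshape(-1,2),z);print(cv2.contourArea(cs[-1]),cv2.minEnclosingCircle(P[:,:2].astype(np.float32)),cv2.fitEllipse(P[:,:2].astype(np.float32)))
w=warp("top",p,350,750,-150,250,34,1.5) if 0 else None
c=toplane("top",[[298,245]],34)[0];print(c)
x,y=c[:2]
w=warp("top",p,x-220,x+180,y-200,y+200,34,1.5)
s=warp("scene",cv2.imread("pics/scene0.png"),x-220,x+180,y-200,y+200,34,1.5)
cv2.imwrite("pics/w0.png",cv2.resize(np.hstack([w[:,50:550],s[:,50:550]]),(800,480)))
cv2.imwrite("pics/w1.png",w)
for k,v in dict(tongue_end=[[323,297],[331,295],[338,314],[328,318]]).items(): print(k,toplane("top",v,14).round(1))
print("case",toplane("top",[[370,173],[387,170],[405,222],[386,227]],40).round())
print("match",toplane("top",[[228,284],[243,283],[246,303],[232,306]],16).round(), "purple",toplane("top",[[403,285]],20).round())
E
```

```text
9986.0 ((555.905517578125, 21.031070709228516), 167.51173400878906) ((565.8716430664062, 26.515155792236328), (285.4129638671875, 320.7655944824219), 117.93025970458984)
[567.78107539  29.9893768   34.        ]
tongue_end [[436.1 -26.6  14. ]
 [440.1 -46.8  14. ]
 [392.2 -61.6  14. ]
 [383.7 -36.3  14. ]]
case [[ 749. -165.   40.]
 [ 755. -210.   40.]
 [ 613. -244.   40.]
 [ 602. -195.   40.]]
match [[480. 211.  16.]
 [481. 173.  16.]
 [430. 166.  16.]
 [424. 201.  16.]] purple [[ 455. -228.   20.]]
```

View pics/w1.png

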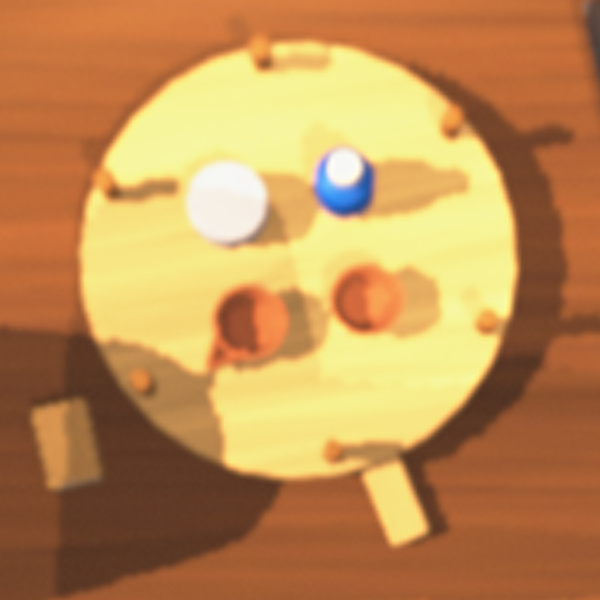

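The w1 crop shows the diya as the left clay piece, centre (252,322), spout to the lower left at (215,360). The plain bowl is at (367,298). The stub at (143,380) is at about the same bearing as the diya, and the tongue is at about (395,500). The plan is to straddle that stub with the fingers and carry it about +60° round.

```bash
cat >> h.py <<'E'
def ang(v): return np.degrees(np.arctan2(v[1],v[0]))%360
def red(n,p,z,box,c=None):
    """clay rims: mask in pixel box -> circle centres of rim at height z, and largest contours"""
    hsv=cv2.cvtColor(p,cv2.COLOR_BGR2HSV)
    m=((hsv[...,0]<13)&(hsv[...,1]>140)).astype(np.uint8)
    k=np.zeros_like(m);x0,y0,x1,y1=box;k[y0:y1,x0:x1]=1
    return m*k
E
python3 - <<'E'
from h import *
p=cv2.imread("pics/top0.png")
x,y=567.78,29.99
def w2w(u,v,z,S=1.5):
    P=np.array([x+180-v/S,y+200-u/S,34.]); K,D,R,t,_=cam("top"); o=-R.T@t
    return (o+(P-o)*((z-o[2])/(34-o[2])))[:2]
# tray edge via warp, high-value mask from radial sampling
w=cv2.imread("pics/w1.png").astype(float)
c0=np.array([298.5,260.]);pts=[]
g=w.sum(2)
for a in np.radians(np.arange(0,360,4)):
    r=np.arange(195,240,.5);u=(c0[0]+r*np.cos(a)).astype(np.float32);v=(c0[1]+r*np.sin(a)).astype(np.float32)
    s=cv2.remap(cv2.GaussianBlur(w[...,1],(0,0),2).astype(np.float32),u[None],v[None],1)[0]
    d=-np.gradient(s);i=d.argmax()
    if d[i]>2: pts.append([u[i],v[i]])
pts=np.array(pts)
for _ in range(4):
    A=np.c_[2*pts,np.ones(len(pts))];q=np.linalg.lstsq(A,(pts**2).sum(1),rcond=None)[0];r=np.sqrt(q[2]+q[0]**2+q[1]**2)
    e=np.abs(np.hypot(*(pts-q[:2]).T)-r);pts=pts[e<max(2,2*np.median(e))]
C=w2w(q[0],q[1],34);print("tray",C,"r",r/1.5,len(pts))
for n,u,v,z in [("diya",252,322,58),("bowl",367,298,58),("tin",227,202,64),("cap",345,166,98)]:
    P=w2w(u,v,z)-C;print(n,P.round(1),np.hypot(*P).round(1),ang(P).round(1))
for u,v in [(260,47),(453,119),(488,319),(333,451),(143,380),(104,180)]:
    P=w2w(u,v,69)-C;print("stub",P.round(1),np.hypot(*P).round(1),ang(P).round(1))
T=[w2w(u,v,14) for u,v in[(364,472),(403,462),(430,531),(396,546)]]
print("tongue tip",(T[2]+T[3])/2-C,ang((T[2]+T[3])/2-C),np.hypot(*((T[2]+T[3])/2-C)),"dir",ang((T[2]+T[3]-T[0]-T[1])))
from scipy.spatial.transform import Rotation as Ro
s=manip.read_state();print("tool axes\n",Ro.from_euler('xyz',s['eef_rot']).as_matrix().round(3))
E
```

```text
tray [574.79696595  31.52701297] r 145.11355765548925 73
diya [-46.1  29. ] 54.4 147.9
bowl [-30.4 -46.1] 55.2 236.5
tin [30.7 44.8] 54.3 55.6
cap [ 44.6 -32. ] 54.9 324.3
stub [129.5  23.1] 131.5 10.1
stub [  83.  -101.5] 131.1 309.3
stub [ -46.2 -124.1] 132.4 249.6
stub [-131.4  -24. ] 133.6 190.4
stub [-85.6  98.6] 130.6 130.9
stub [ 43.6 123.8] 131.3 70.6
tongue tip [-184.94056789  -77.54177441] 202.74730143118458 200.5386257794074 dir 202.4204274359737
tool axes
 [[-0.     0.956  0.292]
 [ 0.001  0.292 -0.956]
 [-1.     0.    -0.001]]
```

Call:
jog_arm:
  moves:
    - [[22,44,0,0,0,7.5],[22,44,0,0,0,7.5],[22,44,0,0,0,7.5],[22,44,0,0,0,7.5],[22,44,0,0,0,7.5]]
  gripper: -0.15

```text
clock: 0.6
eef_pos: [269.4, -302.5, 220.7]
eef_rot: [2.969, 1.565, 2.364]
wrist_force: [1.4, 0.4, 0.1]
finger_gap: 57.1
```

Call:
jog_arm:
  moves:
    - [[22,44,0,0,0,7.5],[22,44,0,0,0,7.5],[22,44,0,0,0,7.5],[22,44,0,0,0,7.5],[22,44,0,0,0,7.5]]

```text
clock: 1.1
eef_pos: [378.4, -77.4, 220.8]
eef_rot: [2.997, 1.567, 3.074]
wrist_force: [1.0, -1.4, -0.9]
finger_gap: 39.9
```

Call:
jog_arm:
  moves:
    - [[22,44,0,0,0,7.5],[22,44,0,0,0,7.5],[22,44,0,0,0,7.5],[0,0,0,0,0,0]]

```text
clock: 1.5
eef_pos: [444.8, 61.9, 220.4]
eef_rot: [2.924, 1.567, -2.863]
wrist_force: [0.0, 0.9, -0.2]
finger_gap: 39.8
```

Call:
jog_arm:
  moves:
    - [[22,35,0,0,0,6],[22,35,-40,0,0,6],[0,0,-30,0,0,0],[0,0,0,0,0,0]]

```text
clock: 1.9
eef_pos: [487.1, 130.3, 153.2]
eef_rot: [3.062, 1.567, -2.507]
wrist_force: [-0.2, -0.1, 0.2]
finger_gap: 39.9
```

Run:
```python
from h import *
s=manip.read_state();c=cam("wrist");p,d=manip.camera("wrist")
a=np.degrees(s['eef_rot'][2]-s['eef_rot'][0]);print(s['eef_pos'],a%360)
C=np.array([574.8,31.5]);t=np.radians(130.4)
st=C+132*np.array([np.cos(t),np.sin(t)]);print(st)
for P in ([*st,69],[*s['eef_pos'][:2],69]):
    u=proj("wrist",[P],c)[0];print(u);cv2.drawMarker(p,tuple(int(v) for v in u),(255,0,0) if P[0]==st[0] else (0,255,0),0,14,1)
cv2.imwrite("pics/wr0.png",p)
```

```text
[487.06617016 130.26587836 153.20477257] 40.87234761532852
[489.24817306 132.02305659]
[323.1358102  258.80243112]
[319.38955595 258.66729178]
```

View pics/wr0.png

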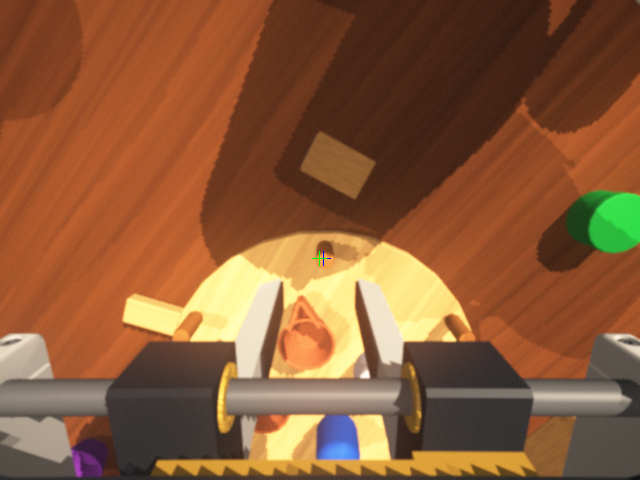

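The stub is at (323,250), centred between the fingers. The diya, with its spout outward, is at (305,345) and clear of where the pads will go. I'll descend to straddle the stub.

Call:
jog_arm:
  moves:
    - [[1,3,-30,0,0,0],[0,0,-30,0,0,0],[0,0,-20,0,0,0],[0,0,-8,0,0,0],[0,0,0,0,0,0]]

```text
clock: 2.45
eef_pos: [492.2, 130.3, 73.8]
eef_rot: [-0.696, 1.561, 0.009]
wrist_force: [0.3, -0.6, 0.5]
finger_gap: 39.6
```

Call:
jog_arm:
  moves:
    - [[-2,2.5,-8,0,0,0],[-6.8,-6.2,0,0,0,4],[-6.4,-6.6,0,0,0,4],[-5.9,-7.1,0,0,0,4],[-5.4,-7.5,0,0,0,4]]

```text
clock: 2.95
eef_pos: [467.8, 105.5, 70.9]
eef_rot: [-0.659, 1.551, 0.333]
wrist_force: [0.2, 0.9, -0.7]
finger_gap: 40.2
```

Call:
jog_arm:
  moves:
    - [[-6,-7.5,-2,0,0,4],[-5,-8.1,-2,0,0,4],[-4,-8.3,0,0,0,4],[-3.5,-8.6,0,0,0,4],[-2.7,-8.8,0,0,0,4]]

```text
clock: 3.45
eef_pos: [448.0, 63.6, 71.9]
eef_rot: [-0.784, 1.541, 0.571]
wrist_force: [0.4, 0.4, 0.0]
finger_gap: 40.0
```

Call:
jog_arm:
  moves:
    - [[-2,-6.7,-3,0,0,3],[-1.2,-6.8,-2,0,0,3],[-1,-6,0,0,0,2],[0,0,0,0,0,0],[0,0,0,0,0,0]]

```text
clock: 3.95
eef_pos: [445.5, 43.0, 71.3]
eef_rot: [-0.917, 1.534, 0.582]
wrist_force: [0.6, 0.1, 0.6]
finger_gap: 40.0
```

Run:
```python
from h import *
s=manip.read_state();c=cam("wrist");p,d=manip.camera("wrist");cv2.imwrite("pics/wr1.png",p);t,_=manip.camera("top");cv2.imwrite("pics/top1.png",t)
np.savez("pics/wr1.npz",K=c[0],D=c[1],R=c[2],t=c[3],rv=c[4])
r=s['eef_pos'][:2]-[574.8,31.5];print(s['eef_pos'],np.hypot(*r),ang(r),np.degrees(s['eef_rot'][2]-s['eef_rot'][0]))
w=warp("top",t,400,720,-130,190,34,1.5);w2=warp("wrist",p,350,670,-130,190,34,1.5,c)
cv2.imwrite("pics/c1.png",cv2.resize(np.hstack([w,w2]),(800,400)))
```

```text
[445.51622385  43.02948192  71.27477605] 129.79685562207942 174.90386377077579 85.87572637418427
```

View pics/c1.png

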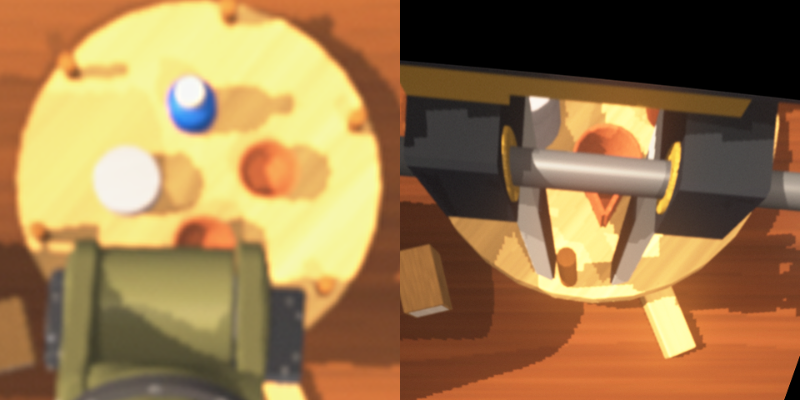

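The view shows the stub at (567,265) against the left (trailing) finger, the diya at (608,150) and the tongue at (670,325). I'll work out the rotation from the visible stubs and items.

Run:
```python
from h import *
C=np.array([574.8,31.5]);K,D,R,t,_=cam("top");o=-R.T@t
def f(u,v,z):
    P=np.array([720-v/1.25,190-u/1.25,34.]);return (o+(P-o)*((z-o[2])/(34-o[2])))[:2]-C
for n,u,v,z,a0 in [("s",229,9,69,309.3),("s",69,63,69,10.1),("s",357,118,69,249.6),("s",325,284,69,190.4),("s",40,230,69,70.6),("cap",189,92,98,324.3),("bowl",268,168,58,236.5),("tin",128,179,64,55.6)]:
    P=f(u,v,z);print(n,np.hypot(*P).round(1),ang(P).round(1),((ang(P)-a0)%360).round(1))
```

```text
s 128.4 348.7 39.4
s 129.7 49.6 39.5
s 131.1 288.4 38.8
s 132.3 228.8 38.4
s 129.5 110.5 39.9
cap 53.5 4.9 40.6
bowl 55.8 275.4 38.9
tin 53.7 95.0 39.4
```

Call:
jog_arm:
  moves:
    - [[-1,-6.9,-2,0,0,3],[-0.5,-6.9,-1,0,0,3],[0,-6.9,0,0,0,3],[0.6,-6.9,0,0,0,3],[0.6,-4,0,0,0,2]]

```text
clock: 4.55
eef_pos: [445.7, 12.6, 68.8]
eef_rot: [-0.925, 1.533, 0.827]
wrist_force: [-0.4, 1.2, -0.1]
finger_gap: 39.8
```

Call:
jog_arm:
  moves:
    - [[0,0,0,0,0,0],[0,0,0,0,0,0]]

```text
clock: 4.75
eef_pos: [445.9, 12.8, 68.9]
eef_rot: [-0.931, 1.533, 0.819]
wrist_force: [0.2, 0.3, -0.7]
finger_gap: 39.9
```

Call:
jog_arm:
  moves:
    - [[0,7,0,0,0,0],[0,0,0,0,0,0],[0,0,25,0,0,0],[0,0,45,0,0,0],[0,0,45,0,0,0]]

```text
clock: 5.25
eef_pos: [442.5, 22.1, 182.3]
eef_rot: [-0.657, 1.539, 1.091]
wrist_force: [0.0, 1.0, 0.0]
finger_gap: 40.3
```

Call:
jog_arm:
  moves:
    - [[-10,-30,30,0,0,0],[-5,-48,0,0,0,0],[-5,-48,0,0,0,0],[-15,-48,0,0,0,0],[-15,-48,0,0,0,0]]

```text
clock: 5.75
eef_pos: [393.9, -199.0, 221.1]
eef_rot: [-1.01, 1.533, 0.748]
wrist_force: [1.3, 0.1, -0.1]
finger_gap: 39.7
```

Call:
jog_arm:
  moves:
    - [[-15,-48,0,0,0,0],[-20,-45,0,0,0,0],[-20,-45,0,0,0,0],[0,0,0,0,0,0]]

```text
clock: 6.15
eef_pos: [351.9, -326.7, 221.6]
eef_rot: [-1.082, 1.558, 0.635]
wrist_force: [0.3, 0.2, -0.8]
finger_gap: 39.9
```

Run:
```python
from h import *
t,_=manip.camera("top");cv2.imwrite("pics/top2.png",t)
cv2.imwrite("pics/c2.png",warp("top",t,567.78-220,567.78+180,29.99-200,29.99+200,34,1.5))
```

```text
(no output)
```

View pics/c2.png

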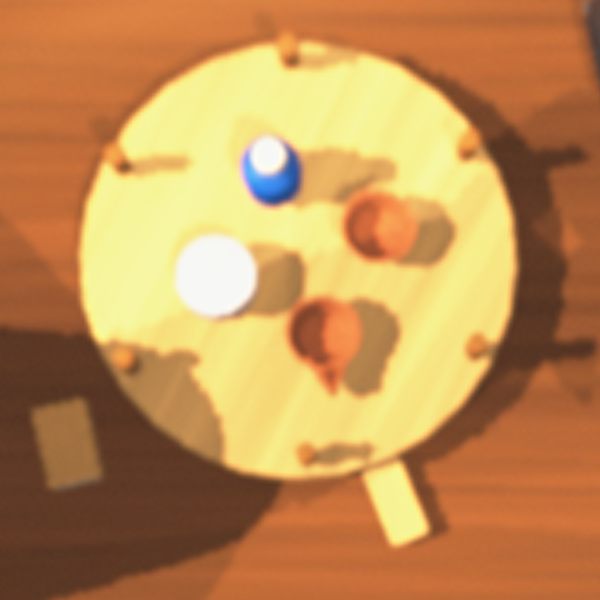

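The diya is at about (325,333) with its spout at (333,385), and the tongue runs from (383,467) to (413,538). Everything is upright. I'll compute the offset.

Run:
```python
from h import *
C=np.array([574.8,31.5]);K,D,R,t,_=cam("top");o=-R.T@t
def f(u,v,z):
    P=np.array([747.78-v/1.5,229.99-u/1.5,34.]);return (o+(P-o)*((z-o[2])/(34-o[2])))[:2]-C
T=np.radians(201.2)
for n,u,v,z in [("diya",325,333,58),("bowl",380,229,58),("tin",216,276,64),("cap",268,154,98),("s",289,45,69),("s",470,142,69),("s",477,345,69),("s",306,453,69),("s",123,356,69),("s",117,155,69)]:
    P=f(u,v,z);print(n,np.hypot(*P).round(1),ang(P).round(1))
w=cv2.imread("pics/c2.png");h=cv2.cvtColor(w,cv2.COLOR_BGR2HSV)
# clay rim circle from mask
m=((h[...,0]<13)&(h[...,1]>130)).astype(np.uint8);k=np.zeros_like(m);k[290:372,275:375]=1
m=cv2.morphologyEx(m*k,cv2.MORPH_OPEN,cv2.getStructuringElement(2,(25,25)))
c=max(cv2.findContours(m,0,2)[0],key=cv2.contourArea);print(cv2.minEnclosingCircle(c),cv2.boundingRect(c))
# tongue outline
m=((h[...,2]>170)&(h[...,0]>17)&(h[...,0]<35)&(h[...,1]<200)).astype(np.uint8);k=np.zeros_like(m);k[478:560,350:450]=1;m*=k
c=max(cv2.findContours(m,0,2)[0],key=cv2.contourArea);r=cv2.minAreaRect(c);print(r)
P=f(*r[0],14);print("tongue centre",P,np.hypot(*P),ang(P))
```

```text
diya 56.4 199.3
bowl 56.4 285.0
tin 54.8 108.5
cap 54.6 17.5
s 130.8 1.9
s 131.5 301.2
s 132.9 241.7
s 132.9 182.8
s 131.8 122.1
s 130.0 62.6
((319.5, 336.0), 40.51244354248047) (288, 298, 71, 74)
((396.586181640625, 505.46551513671875), (74.46382904052734, 41.96714782714844), 68.19859313964844)
tongue centre [-162.52474759  -66.37552301] 175.5562691382002 202.21523018035234
```

```bash
python3 -c "
from cell import manip
print(manip.sign_off(), manip.read_state()['clock'])"
```

```text
the job is handed in; nothing more can be done
the job is handed in; nothing more can be done
```

I straddled one rim stub with the partly open fingers and turned the tray about 52° counter-clockwise. Then I lifted the hand, moved it clear and handed the job in a little after 6 s on the robot's clock.

- **Diya position:** the last top view puts the diya's centre 56 mm from the axis at 199°. The tongue lies at 201–202°, so the diya is about 2–3 mm off its centre line, against the 10 mm allowed.
- **Disagreement:** taking the diya's bearing from the tin and bottle, a quarter turn apart, gives 197.5–198.5°, or 3–5 mm off. Taking it from the bowl gives about 195°, or 6–7 mm off. All of these are still inside the limit, so I left the tray where it was.
- **Other things:** bowl, tin and bottle stood upright at 54–57 mm from the axis, and the matchbox had not moved in the cropped view. I did not measure the case, mug or clock again. My moves kept the hand well away from them.
- **Forces:** wrist readings stayed under about 2 N throughout.

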